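# Line up the ring cones and hold the reflector at its balance point for a photograph

### The job

First nudge the three ring cones into an even row, each standing upright and centred on its own round dark inlay in the board, any cone on any inlay. Then take the reflector by its grip bar and swing it up to the point where it balances, which is a little short of upright because of the light tube on its front, never letting it fall back or tip far forward over the cones. Finish while still gripping the bar, holding the reflector still at its balance point for the photograph, and leave the other things on the bench alone.

Things in the scene. Friction and masses are not known exactly. Their poses are not given: they have to be found in the camera images.
- board: Photo stand: a wooden board fixed on the bench, 270 (x) by 290 mm (y), 15 mm thick. Origin at bench level, mid-width, 100 mm from its front edge (+x, away from the robot), 170 mm from its rear edge. x points from the reflector's hinge towards the row of cones, y along the row and the hinge, z up. Turned up to 0.25 rad about z.
- inlay0 (a point): Centre of one round dark inlay, 52 mm across, flush with the board's top (15 mm above the bench); at board x = 30, y = -70 mm.
- inlay1 (a point): Centre of the middle inlay, board x = 30, y = 0 mm. The inlays' row is parallel to the hinge and 70 mm in front of it.
- inlay2 (a point): Centre of the third inlay, board x = 30, y = 70 mm.
- cone0: Turned wooden ring cone, loose, standing on the board, about 90 g, 76 mm tall: round foot 44 mm across, 10 mm high; round post tapering from 23 mm across (at 12 mm height) to 19 mm (at 72 mm), a metal ring round it at 20 to 25 mm height. Origin: centre of its underside, z up. It can be pinched by the post and slid on the board.
- cone1: A second ring cone, the same as cone0.
- cone2: A third ring cone, the same as cone0.
- hinge (a point): A point on the reflector's hinge axis, mid-width: board x = -40 mm, 33 mm above the bench. The axis is horizontal, along board y.
- grip_bar: The reflector's grip bar: a round steel roller 12 mm thick, 100 mm long, parallel to the hinge, 140 mm from it, turning freely on its own axis between two 8 mm rods at its ends; 42 mm of open space between bar and panel. Origin mid-bar; y along the bar. Pinched across from above (8 N is enough) it turns as the reflector swings, so the gripper can stay pointing down.
- reflector (a joint): Hinge angle, rad, of a white panel (200 wide, 88 high, 5 mm thick; light tube 18 mm thick 32 mm before its face; 0.43 kg in all). 0 = leaning back to the robot 0.873 from upright, on its rests (start); grows swinging up and forward; 0.873 upright; 1.45 forward stop. Almost no friction: balances at 0.61 (15 degrees short of upright), falls back if let go below, forward above.
- bur_block: Bystander: a loose round wooden block 90 mm across and 40 mm high with burs standing in it to 80 mm; origin at the centre of its underside.
- mallet: Bystander: a loose hammer, 240 mm long, lying on the bench; origin under it.
- scrap_tray: Bystander: a loose open red tray 110 x 140 mm, 40 mm high; origin at the centre of its underside.
Mind the look-alikes: they are no part of the job. Leave any turquoise look-alike of the cone2 alone.

How it is judged:
On the way, in this order (a step that is already met when the one before it is completed fails the run):
1. the three cones stand upright in the row, one on each inlay, with the reflector still back on its rests (horizontal distance between any of cone0, cone1, cone2 and inlay0 below 0.01 m and horizontal distance between any of cone0, cone1, cone2 and inlay1 below 0.01 m and horizontal distance between any of cone0, cone1, cone2 and inlay2 below 0.01 m and angle between each of cone0, cone1, cone2's own z axis and vertical below 0.1 rad and linear speed of each of cone0, cone1, cone2 below 0.02 m/s and value of joint reflector below 0.12 rad), for 0.2 s.
2. the reflector is gripped by its bar and still at its balance point (value of joint reflector between 0.53 and 0.69 rad and velocity of joint reflector between -0.1 and 0.1 rad/s and contact force between the fingers and grip_bar above 0.5 N), for 0.3 s.
At the end, for the whole second after the job is handed in: Each inlay has a cone within 10 mm of its centre, all three upright (within 0.1 rad), still and not touched by the robot; the reflector stands still (under 0.1 rad/s) within 0.08 rad of its balance point (joint 0.53 to 0.69) with the fingers gripping the bar (all of step 2 and horizontal distance between any of cone0, cone1, cone2 and inlay0 below 0.01 m and horizontal distance between any of cone0, cone1, cone2 and inlay1 below 0.01 m and horizontal distance between any of cone0, cone1, cone2 and inlay2 below 0.01 m and angle between each of cone0, cone1, cone2's own z axis and vertical below 0.1 rad and linear speed of each of cone0, cone1, cone2 below 0.02 m/s and contact force between each of cone0, cone1, cone2 and the arm below 0.1 N and contact force between each of cone0, cone1, cone2 and the fingers below 0.1 N); the arm keeps its last pose, push and grip.
It fails at once if a cone is tipped over (angle between any of cone0, cone1, cone2's own z axis and vertical above 0.6 rad).
It fails at once if the reflector tips far forward over the cones (joint beyond 1.1) (value of joint reflector above 1.1 rad).
It fails at once if the reflector falls or is flung (faster than 2.5 rad/s) (velocity of joint reflector above 2.5 rad/s or velocity of joint reflector below -2.5 rad/s).
It fails at once if a bystander (bur block, mallet, scrap tray) is shifted more than 20 mm (distance of any of bur_block, mallet, scrap_tray from where it was at the start of the episode above 0.02 m).
It also fails if it takes over 61 s, if anything falls off the work surface, if the arm or the gripper's body presses on something with over 40 N, if the wrist force passes 120 N, or if a joint passes its speed limit or range.

### The arm

A 7-joint arm with a two-finger parallel gripper is mounted at the origin on the work surface. World frame = base frame: x ahead of the robot, y to its left, z up, the work surface at z = 0. Lengths are in m, angles in rad, forces in N, time in s.
With the tool pointing down it reaches from about 0.4 to 0.875 m from the base axis. Payload 19.3 kg.
Tool frame: the origin (TCP) lies at the very end of the fingers, on their centre line; the grasp point (between the pads) lies 19 mm behind it; z points along the fingers, y is the line along which they close (so a half turn about z gives the same grasp; the last joint's range is limited). The gripper opens to 85 mm and grips with 20 to 120 N. Pads are 22 mm wide; open, the fingers measure 114 mm over their backs; the gripper's body (76 mm by 85 mm) begins 54 mm behind the grasp point. The pads swing forward as they close: fully open they stand 13 mm farther back than shut.
Start: joints at [1.24, 0.521, -0.036, 1.599, 0.021, 1.021, -0.113], TCP at [0.161, -0.604, 0.231] pointing down, gripper open.
Joint ranges: [-2.91, 2.91], [-0.3, 2.13], [-1.5, 1.42], [0.17, 2.43], [-1.26, 4.41], [0.16, 1.93], [-2.52, 2.52]. Speed limits (rad/s): [1.89, 1.89, 2.39, 2.39, 3.01, 3.01, 3.01].

### API

Orientations are given as [roll, pitch, yaw] about the fixed x, y, z axes, in that order (R = Rz(yaw) Ry(pitch) Rx(roll)).
In Python, from workcell import monitor, viewer, bot gives the robot as it stands.
- The arm moves only by the tool move_arm, never from a script. Its arguments are lists of equal length, an entry for each row: "gripper": the opening, from 0 (shut) to 1 (fully open); "linear": the shift along the tool's x, y, z in cm, a list of three; "twist": the turn about the tool's z in degrees. A call has 1 to 8 rows; each row shifts and turns the commanded pose from where the row before left it, along the tool's axes as they then stand; what a row does not reach is not made up. A row lasts 1/10 s, in which the tool goes at most 50 mm and 8.59 degrees, less where a joint would pass 70% of its speed; a pose out of reach is approached as far as the arm can. A call with a gripper value outside its range is refused whole. The fingers move at their own pace and stop on an object; "squeeze" is the grip in N (left out, the last holds). Time passes only in rows, so rows that do not move let the fingers close. It gives the time, the measured TCP pose, the force, the opening and the grip force at its end, in the units of the state.
- monitor.observe(): the state, without advancing time (a new reading comes with each control period).
- viewer.grab_frame(name): name is "side" or "top"; returns a dict with "img" (420x560x3 uint8, red, green, blue), "K" (3x3 intrinsics, pixels), "eye" and "rotation" of the camera in the world. Camera axes: x right, y up, looking along -z (the intrinsics and any distortion apply to the point x, -y, -z); pixel columns grow to the right and rows downward; lengths in m; the calibration is good to about 2 mm. A picture is of the moment at which its call begins. There is no depth.
- bot.job_done(): hands the job in; it is judged then, once.
The state is a dict: "clock": time; "qpos": joint angles; "qd": joint speeds; "joint_efforts": joint torques, N m; "position": TCP position; "tool_rot": TCP orientation; "force": force on the tool from outside, world axes, zero at the start; "moment": the same for the moment, N m; "grip_width": finger opening in m; "finger_force": force on a finger pad.
Only numpy, scipy, OpenCV 4.12 (cv2) and the standard library are available. Lean on these libraries where they do the work, as an engineer would, in place of code of your own. Each camera call takes 0.05 s, during which the arm holds its last target. There are 200 camera calls.

## Working session

There is one attempt and no reset: what is moved stays moved. The work goes in short steps, Python scripts to look and compute and a tool call to move; the robot and the scene stay as the last step left them, time stands still between calls to the robot, and variables do not carry over. Pictures are saved under pics/ and viewed, at most 10 in all, crops included, and the job is handed in when it is done.

Besides the shell and the picture viewer there is one more tool, called after "Request:" as name(argument=value, ...), one argument or row to a line, values as JSON. move_arm: Moves the arm, as the interface text tells. Its arguments: {"type":"object","properties":{"gripper":{"type":"array"},"linear":{"type":"array"},"twist":{"type":"array"},"squeeze":{"type":"number"}},"required":["gripper","linear","twist"]}

```bash
mkdir -p pics
python3 - <<'E'
from workcell import monitor, viewer, bot
import cv2,pickle
print(monitor.observe())
for n in("top","side"):
    f=viewer.grab_frame(n); pickle.dump(f,open(n+".pkl","wb"))
    cv2.imwrite(f"pics/{n}0.png",f["img"][:,:,::-1]); print({k:v for k,v in f.items() if k!="img"})
E
```

```text
{'clock': 0.0, 'qpos': array([ 1.23981508,  0.52202498, -0.03634301,  1.60001281,  0.02121176,
        1.02107808, -0.11277214]), 'qd': array([-6.76085868e-04,  6.80698629e-04,  5.10192318e-04, -4.02484952e-04,
       -1.12404882e-03, -2.20072441e-03,  1.77537438e-05]), 'joint_efforts': array([-2.34537220e-04, -9.27103114e+01,  1.97976083e+00, -3.69942248e+01,
        1.78411725e-02,  8.02244438e-03,  4.73925411e-06]), 'position': array([ 0.16103026, -0.60355021,  0.230717  ]), 'tool_rot': array([-3.14045787e+00,  8.29641847e-05,  2.60818953e-01]), 'force': array([ 0.13159659,  0.91940515, -0.84155375]), 'moment': array([ 0.00106886,  0.02135191, -0.03359327]), 'finger_force': 0.0, 'grip_width': 0.08556802080090486}
{'K': array([[412.71841304,   0.        , 284.81017186],
       [  0.        , 412.71841304, 200.10517219],
       [  0.        ,   0.        ,   1.        ]]), 'eye': array([0.36769758, 0.01158205, 1.13568675]), 'rotation': array([ 0.16302124,  0.00300845, -1.57924673])}
{'K': array([[420.56559499,   0.        , 275.40297078],
       [  0.        , 420.56559499, 211.8285685 ],
       [  0.        ,   0.        ,   1.        ]]), 'eye': array([0.44615617, 0.859299  , 0.90281119]), 'rotation': array([ 0.79142779, -0.01260815, -3.04174329])}
```

View pics/top0.png

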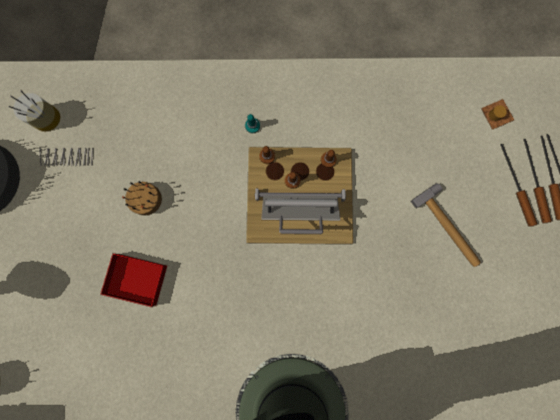

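View pics/side0.png

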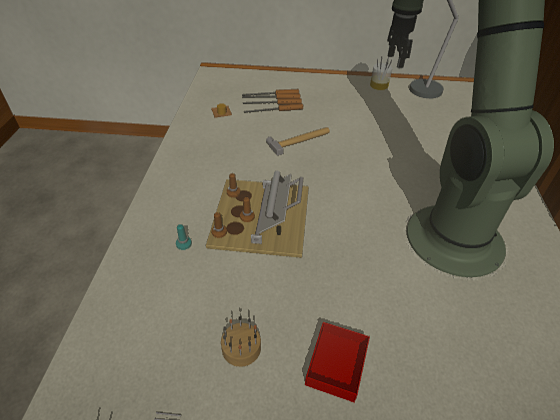

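Top: the board's corners are near (248,147), (353,148), (352,243) and (247,243). Three brown cones stand near the dark inlays, and the turquoise look-alike is off the board at (252,123). I'll zoom in on both views.

```bash
cat > h.py <<'E'
import numpy as np,cv2,pickle
from scipy.spatial.transform import Rotation as R
from workcell import monitor, viewer, bot
def grab(n): return viewer.grab_frame(n)
def proj(f,P):
    P=np.atleast_2d(P); c=(P-f["eye"])@R.from_euler("xyz",f["rotation"]).as_matrix()
    c=c*[1,-1,-1]; p=c@f["K"].T; return p[:,:2]/p[:,2:]
def ray(f,uv,z):
    uv=np.atleast_2d(uv); d=np.c_[uv,np.ones(len(uv))]@np.linalg.inv(f["K"]).T*[1,-1,-1]
    d=d@R.from_euler("xyz",f["rotation"]).as_matrix().T
    return f["eye"]+d*((z-f["eye"][2])/d[:,2])[:,None]
def crop(f,x0,y0,w,h,s): # pixel u -> (u-x0+.5)*s-.5
    return cv2.resize(f["img"][y0:y0+h,x0:x0+w,::-1],None,fx=s,fy=s,interpolation=cv2.INTER_CUBIC)
E
python3 - <<'E'
from h import *
t=pickle.load(open("top.pkl","rb"));s=pickle.load(open("side.pkl","rb"))
a=crop(t,240,140,120,110,6);b=crop(s,200,165,115,95,6)
cv2.imwrite("pics/tc.png",cv2.resize(a,None,fx=.9,fy=.9));cv2.imwrite("pics/sc.png",b)
print(ray(t,[[248,147],[353,148],[352,243],[247,243]],.015))
E
```

```text
[[ 0.70431924  0.11562925  0.015     ]
 [ 0.6986522  -0.17938152  0.015     ]
 [ 0.43287139 -0.16730612  0.015     ]
 [ 0.43532241  0.11671459  0.015     ]]
```

Run:
```python
from h import *
t=pickle.load(open("top.pkl","rb"))
cv2.imwrite("pics/tc.png",crop(t,244,143,114,104,5))
```

```text
(no output)
```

View pics/tc.png

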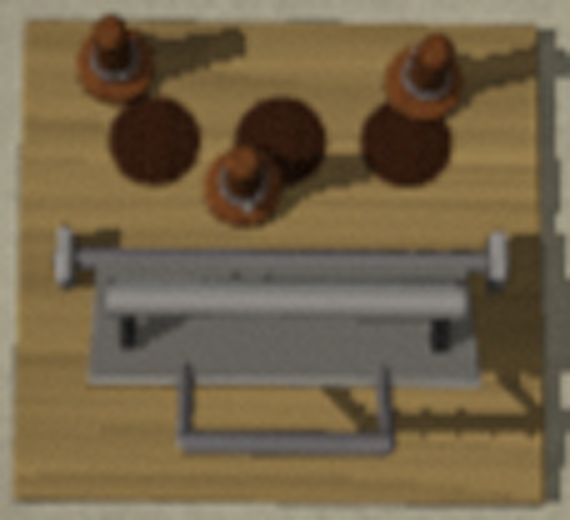

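View pics/sc.png

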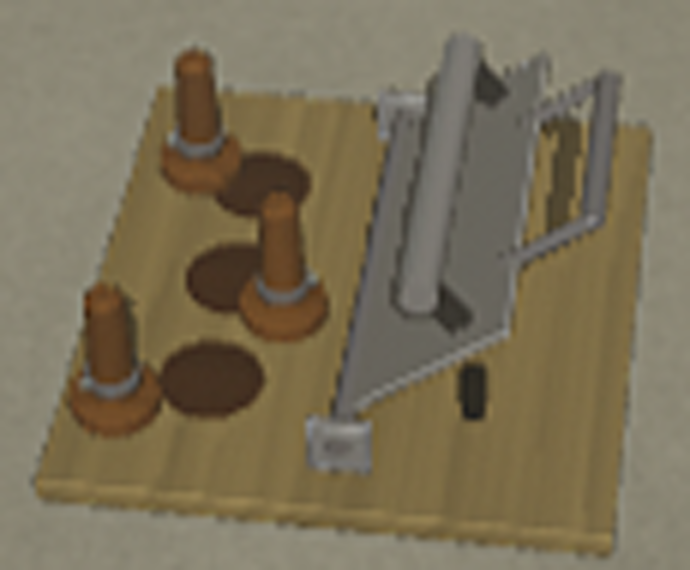

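Top crop (5x): inlays at (154,140), (281,138), (406,142); cone feet near (116,65), (425,82), (242,189); grip bar along (285,443). Next I'll fit the board pose and the cones from both views.

```bash
cat > fit.py <<'E'
from h import *
from scipy.optimize import least_squares
t=pickle.load(open("top.pkl","rb"));s=pickle.load(open("side.pkl","rb"))
T=lambda p:(np.array(p,float)+.5)/5-.5+[244,143]
S=lambda p:(np.array(p,float)+.5)/6-.5+[200,165]
B=np.array([[100,145,15],[100,-145,15],[-170,-145,15],[-170,145,15],[30,70,15],[30,0,15],[30,-70,15]])/1e3
mt=T([[25,20],[538,27],[545,500],[14,500],[154,140],[281,138],[406,142]])
ms=S([[37,488],[160,90],[655,125],[612,535],[211,380],[235,278],[263,184]])
def W(p,q): return np.c_[R.from_euler("z",p[2]).apply(q)+[p[0],p[1],0]]
f=lambda p:np.r_[(proj(t,W(p,B))-mt).ravel(),(proj(s,W(p,B))-ms).ravel()]
for nm,g in(("top",lambda p:f(p)[:14]),("side",lambda p:f(p)[14:]),("both",f)):
    r=least_squares(g,[.6,-.03,0],x_scale=.01); print(nm,r.x.round(4),np.abs(r.fun).max().round(2))
b=r.x; print(r.fun.reshape(-1,2).round(1).tolist())
a=np.linspace(0,2*np.pi,72)
def ext(f,x,y):
    q=np.vstack([proj(f,np.c_[x+.022*np.cos(a),y+.022*np.sin(a),0*a+z]) for z in(.015,.025)])
    return np.array([q[:,0].min(),q[:,0].max(),q[:,1].max()])
def me(tr,l,r_,bt): return np.array([tr([l,0])[0],tr([r_,0])[0],tr([0,bt])[1]])
C={"L":((78,153,103),(66,160,435),(111,22),(104,292)),"R":((386,463,120),(160,241,193),(435,42),(194,55)),"M":((204,281,226),(240,327,340),(242,155),(280,200))}
for k,(ct,cs,tt,ts) in C.items():
    o=[]
    for sel in((1,0),(0,1),(1,1)):
        g=lambda p:np.r_[sel[0]*(ext(t,*p)-me(T,*ct)),sel[1]*(ext(s,*p)-me(S,*cs)),sel[0]*(proj(t,[*p,.089])[0]-T(tt)),sel[1]*(proj(s,[*p,.089])[0]-S(ts))]
        r=least_squares(g,[.65,0],x_scale=.01,diff_step=1e-3); o.append(r.x.round(4))
    print(k,o,r.fun.round(1),"board:",(R.from_euler("z",-b[2]).apply(np.r_[r.x-b[:2],0])*1e3).round(1))
print("inlays",W(b,B[4:]).round(4).tolist(),"yaw",b[2])
bar=W(b,np.array([[-.04-.14*np.sin(.873),0,.033+.14*np.cos(.873)],[-.04-.14*np.sin(.263),0,.033+.14*np.cos(.263)]]));print("bar",bar)
print((proj(t,W(b,np.array([[-.1472,y,.123] for y in(-.05,.05)])))+.5-[244,143])*5)
print((proj(s,W(b,np.array([[-.1472,y,.123] for y in(-.05,.05)])))+.5-[200,165])*6)
E
python3 fit.py
```

```text
top [ 0.6043 -0.0283 -0.0168] 1.07
side [ 0.6029 -0.0262 -0.0136] 1.29
both [ 0.6037 -0.0277 -0.0154] 1.62
[[-0.7, -0.1], [-0.1, -0.9], [0.4, 0.9], [-0.6, 0.2], [-0.1, 0.3], [-0.3, 0.8], [-0.2, 0.2], [-0.8, -1.0], [-0.6, -1.6], [-0.4, -0.4], [0.5, 0.6], [0.0, -0.3], [0.3, -0.1], [-0.4, -0.0]]
L [array([0.6804, 0.0625]), array([0.6777, 0.0618]), array([0.6787, 0.0622])] [-0.3  0.7  0.1 -0.3 -0.2  0.2 -0.1  1.1 -0.8 -0.1] board: [73.7 91.   0. ]
R [array([ 0.6685, -0.1087]), array([ 0.6655, -0.1095]), array([ 0.6668, -0.1089])] [-0.5  0.3  0.3 -0.7  0.   0.1  0.4  0.9 -0.6  0.1] board: [ 64.4 -80.3   0. ]
M [array([ 0.6089, -0.0067]), array([ 0.6066, -0.0087]), array([ 0.6076, -0.0072])] [-0.3  0.3  0.3 -0.6 -0.   0.5  0.5  0.7 -0.5  0.2] board: [ 3.6 20.5  0. ]
inlays [[0.6348, 0.0419, 0.015], [0.6337, -0.0281, 0.015], [0.6326, -0.0981, 0.015]] yaw -0.015398597933626917
bar [[ 0.45642244 -0.02538656  0.12295429]
 [ 0.52729344 -0.02647796  0.16818601]]
[[388.31675347 444.2709851 ]
 [184.70202589 442.91171809]]
[[609.21125972  77.91689784]
 [593.3100183  219.40440027]]
```

Both views agree to 1–3 mm. The plan is to turn the tool so it closes along board x (yaw 1.555, which also suits the bar). Then tool x is board y and tool y is board x.

Request:
move_arm(
  gripper=[0.45,0.45,0.45,0.45,0.45,0.45,0.45,0.45],
  linear=[
    [0,0,0],
    [0,0,0],
    [0,0,0],
    [0,0,0],
    [0,0,0],
    [0,0,0],
    [0,0,0],
    [0,0,0],
  ],
  twist=[-8.4,-8.4,-8.4,-8.4,-8.4,-8.4,-8.4,-8.4],
  squeeze=20,
)

```text
clock: 0.9
position: [0.161, -0.6037, 0.231]
tool_rot: [-3.141, -0.001, 1.44]
force: [1.1, 0.3, -0.3]
grip_width: 0.0383
finger_force: 0.0
```

Request:
move_arm(
  gripper=[0.45,0.45,0.45,0.45,0.45,0.45,0.45,0.45],
  linear=[
    [0,0,0],
    [2.8,2.8,0],
    [2.8,2.8,0],
    [2.8,2.8,0],
    [2.8,2.8,0],
    [2.8,2.8,0],
    [2.8,2.8,0],
    [2.8,2.8,0],
  ],
  twist=[-6.9,0,0,0,0,0,0,0],
)

```text
clock: 1.7
position: [0.3612, -0.4099, 0.2311]
tool_rot: [-3.141, -0.0, 1.554]
force: [0.8, -1.4, 0.7]
grip_width: 0.0384
finger_force: 0.0
```

Request:
move_arm(
  gripper=[0.45,0.45,0.45,0.45,0.45,0.45,0.45,0.45],
  linear=[
    [2.8,2.8,1],
    [2.8,2.8,1],
    [2.8,2.8,1],
    [2.8,2.8,1],
    [2.8,2.8,1],
    [2.8,2.8,1],
    [2.8,2.8,1],
    [2.8,2.8,1],
  ],
  twist=[0,0,0,0,0,0,0,0],
)

```text
clock: 2.5
position: [0.5889, -0.1897, 0.1506]
tool_rot: [-3.141, -0.0, 1.554]
force: [0.4, -1.3, 0.1]
grip_width: 0.0384
finger_force: 0.0
```

Request:
move_arm(
  gripper=[0.45,0.45,0.45,0.45,0.45,0.45,0.45,0.45],
  linear=[
    [2.05,1.92,0.3],
    [2.05,1.92,0.3],
    [2.05,1.92,0.3],
    [2.05,1.92,0.3],
    [0,0,2.2],
    [0,0,2.2],
    [0,0,2.2],
    [0,0,2.2],
  ],
  twist=[0,0,0,0,0,0,0,0],
)

```text
clock: 3.3
position: [0.666, -0.1102, 0.05]
tool_rot: [-3.141, -0.0, 1.554]
force: [0.4, 0.8, -0.2]
grip_width: 0.0385
finger_force: 0.0
```

Run:
```python
from h import *
s=grab("side");t=grab("top")
cv2.imwrite("pics/c1.png",np.hstack([cv2.resize(crop(s,190,110,140,160,3),(420,480)),crop(t,240,140,120,160,3)]))
print(monitor.observe()["position"])
```

```text
[ 0.66438849 -0.11007014  0.04824589]
```

View pics/c1.png

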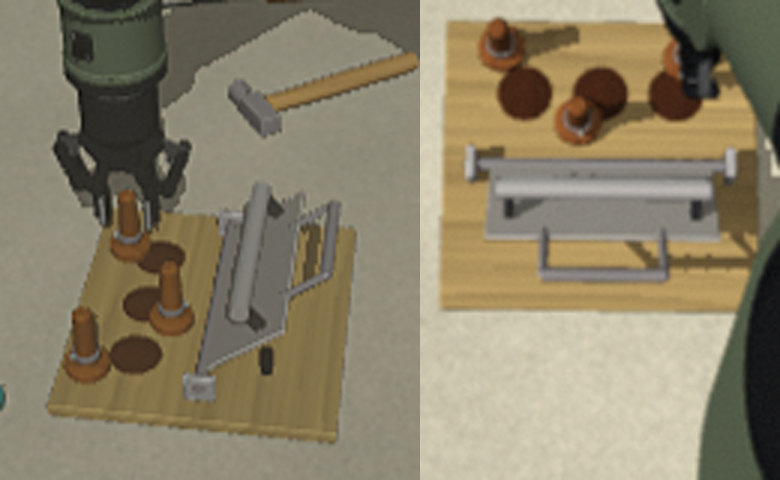

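The side view shows the fingers straddling the far cone at (130,220), centred on the post. Closing now.

Request:
move_arm(
  gripper=[0.1,0.1,0.1,0.1],
  linear=[
    [0,0,0],
    [0,0,0],
    [0,0,0],
    [0,0,0],
  ],
  twist=[0,0,0,0],
)

```text
clock: 3.8
position: [0.6666, -0.1104, 0.0521]
tool_rot: [3.141, 0.0, 1.554]
force: [-0.2, 0.4, -1.1]
grip_width: 0.02
finger_force: 21.6
```

Run:
```python
from h import *
o=monitor.observe();print(o["position"],o["qpos"],o["finger_force"],o["force"])
```

```text
[ 0.66662564 -0.11036299  0.05213025] [ 0.30611417  0.8323484  -0.37014032  1.55954145  0.37490687  0.81960791
 -0.22832738] 21.625748682708945 [-0.20646393  0.449248   -1.10734616]
```

Request:
move_arm(
  gripper=[0.1,0.1,0.1,0.1,0.1,0.1,0.45,0.45],
  linear=[
    [0.21,-0.68,0],
    [0.21,-0.68,0],
    [0.21,-0.68,0],
    [0.21,-0.68,0],
    [0.21,-0.68,0],
    [0,0,0],
    [0,0,0],
    [0,0,0],
  ],
  twist=[0,0,0,0,0,0,0,0],
)

```text
clock: 4.6
position: [0.6318, -0.0991, 0.051]
tool_rot: [-3.14, -0.0, 1.554]
force: [-0.2, -0.3, -0.3]
grip_width: 0.0383
finger_force: 0.0
```

Request:
move_arm(
  gripper=[0.45,0.45,0.45,0.45,0.45,0.45,0.45,0.45],
  linear=[
    [0,0,-2.75],
    [0,0,-2.75],
    [2.3,-0.67,0],
    [2.3,-0.67,0],
    [2.3,-0.67,0],
    [2.3,-0.67,0],
    [0,0,2.75],
    [0,0,2.75],
  ],
  twist=[0,0,0,0,0,0,0,0],
)

```text
clock: 5.4
position: [0.6072, -0.0059, 0.051]
tool_rot: [3.141, -0.0, 1.555]
force: [-0.3, -0.1, -0.0]
grip_width: 0.0385
finger_force: 0.0
```

Request:
move_arm(
  gripper=[0.1,0.1,0.1,0.1],
  linear=[
    [0,0,0],
    [0,0,0],
    [0,0,0],
    [0,0,0],
  ],
  twist=[0,0,0,0],
)

```text
clock: 5.8
position: [0.6077, -0.0069, 0.0525]
tool_rot: [3.14, -0.0, 1.554]
force: [-0.3, -0.1, -0.7]
grip_width: 0.0204
finger_force: 21.3
```

Request:
move_arm(
  gripper=[0.1,0.1,0.1,0.1,0.1,0.1,0.45,0.45],
  linear=[
    [-0.41,0.53,0],
    [-0.41,0.53,0],
    [-0.41,0.53,0],
    [-0.41,0.53,0],
    [-0.41,0.53,0],
    [0,0,0],
    [0,0,0],
    [0,0,0],
  ],
  twist=[0,0,0,0,0,0,0,0],
)

```text
clock: 6.6
position: [0.6332, -0.0274, 0.0513]
tool_rot: [-3.141, -0.0, 1.554]
force: [-0.1, -0.3, -0.8]
grip_width: 0.0387
finger_force: 0.0
```

Request:
move_arm(
  gripper=[0.45,0.45,0.45,0.45,0.45,0.45,0.45,0.45],
  linear=[
    [0,0,-2.75],
    [0,0,-2.75],
    [2.27,1.1,0],
    [2.27,1.1,0],
    [2.27,1.1,0],
    [2.27,1.1,0],
    [0,0,2.75],
    [0,0,2.75],
  ],
  twist=[0,0,0,0,0,0,0,0],
)

```text
clock: 7.4
position: [0.6793, 0.0637, 0.0512]
tool_rot: [3.14, -0.0, 1.556]
force: [0.4, -0.4, -0.5]
grip_width: 0.0385
finger_force: 0.0
```

Request:
move_arm(
  gripper=[0.1,0.1,0.1,0.1],
  linear=[
    [0,0,0],
    [0,0,0],
    [0,0,0],
    [0,0,0],
  ],
  twist=[0,0,0,0],
)

```text
clock: 7.8
position: [0.6796, 0.0624, 0.0528]
tool_rot: [3.14, -0.0, 1.554]
force: [0.5, -0.1, -0.0]
grip_width: 0.0197
finger_force: 21.0
```

Request:
move_arm(
  gripper=[0.1,0.1,0.1,0.1,0.1,0.1,0.45,0.45],
  linear=[
    [-0.42,-0.88,0],
    [-0.42,-0.88,0],
    [-0.42,-0.88,0],
    [-0.42,-0.88,0],
    [-0.42,-0.88,0],
    [0,0,0],
    [0,0,0],
    [0,0,0],
  ],
  twist=[0,0,0,0,0,0,0,0],
)

```text
clock: 8.6
position: [0.6349, 0.0424, 0.0514]
tool_rot: [3.141, -0.0, 1.554]
force: [-0.1, 0.0, 0.6]
grip_width: 0.038
finger_force: 0.0
```

Request:
move_arm(
  gripper=[0.45,0.45,0.45,0.45,0.45,0.45,0.45,0.45],
  linear=[
    [0,0,-3],
    [0,0,-4],
    [0,0,-4],
    [0,0,-4],
    [0,-3.5,0],
    [0,-3.5,0],
    [0,-3.5,0],
    [0,-3.5,0],
  ],
  twist=[0,0,0,0,0,0,0,0],
)

```text
clock: 9.4
position: [0.4934, 0.0447, 0.2014]
tool_rot: [3.141, -0.0, 1.554]
force: [0.7, 0.9, 0.5]
grip_width: 0.0388
finger_force: 0.0
```

Run:
```python
from h import *
s=grab("side");t=grab("top")
pickle.dump(s,open("s2.pkl","wb"));pickle.dump(t,open("t2.pkl","wb"))
cv2.imwrite("pics/c2.png",np.hstack([crop(s,200,165,75,85,5),crop(t,240,140,80,85,5)]))
print(monitor.observe()["position"])
```

```text
[0.49145037 0.04449635 0.20163765]
```

View pics/c2.png

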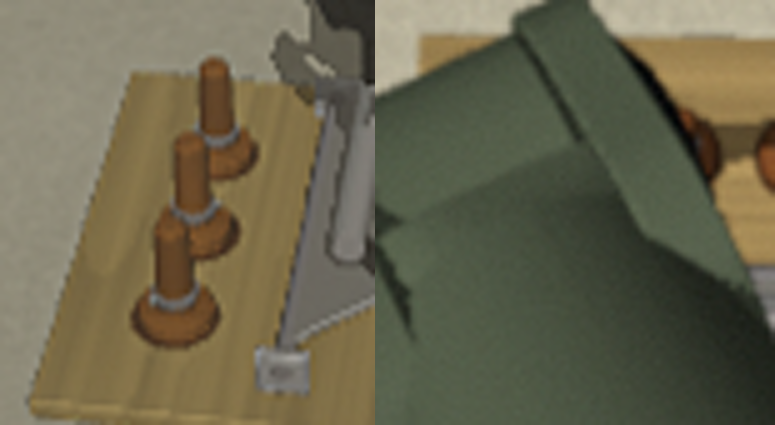

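Run:
```python
import io,contextlib
with contextlib.redirect_stdout(io.StringIO()): from fit import *
s2=pickle.load(open("s2.pkl","rb"))
for i in (4,5,6):
    p=W(b,B[i:i+1])[0]; e=ext(s2,p[0],p[1]); q=proj(s2,[p[0],p[1],.089])[0]
    print(((np.r_[e[:2],q[0]]-200+.5)*5).round(),((np.r_[e[2],q[1]]-165+.5)*5).round())
```

```text
[137. 215. 169.] [344. 224.]
[160. 234. 192.] [257. 140.]
[181. 253. 212.] [178.  62.]
```

Request:
move_arm(
  gripper=[0.45,0.45,0.45,0.45,0.45,0.45,0.45,0.45],
  linear=[
    [-2.36,-1.21,0],
    [-2.36,-1.21,0],
    [-2.36,-1.21,0],
    [0,0,1],
    [0,0,1],
    [0,0,1],
    [0,0,0],
    [0,0,0],
  ],
  twist=[0,0,0,0,0,0,0,0],
)

```text
clock: 10.3
position: [0.4572, -0.025, 0.171]
tool_rot: [-3.141, -0.0, 1.555]
force: [-0.7, 0.2, 0.2]
grip_width: 0.0387
finger_force: 0.0
```

The cones' feet match the predicted outlines to within 1–2 mm, so all three are on their inlays. Descending onto the bar.

Request:
move_arm(
  gripper=[0.45,0.45,0.45,0.45,0.45,0.45],
  linear=[
    [0,0,1.5],
    [0,0,1.5],
    [0,0,1.5],
    [0,0,1.2],
    [0,0,0.9],
    [0,0,0],
  ],
  twist=[0,0,0,0,0,0],
)

```text
clock: 10.9
position: [0.4568, -0.0255, 0.1046]
tool_rot: [-3.14, -0.0, 1.554]
force: [0.1, -0.2, -0.1]
grip_width: 0.0388
finger_force: 0.0
```

Run:
```python
from h import *
s=grab("side")
cv2.imwrite("pics/c3.png",crop(s,200,150,120,100,5))
o=monitor.observe();print(o["position"],o["force"])
```

```text
[ 0.45701333 -0.02556037  0.10516352] [ 1.17810405 -0.30454117  0.97926157]
```

View pics/c3.png

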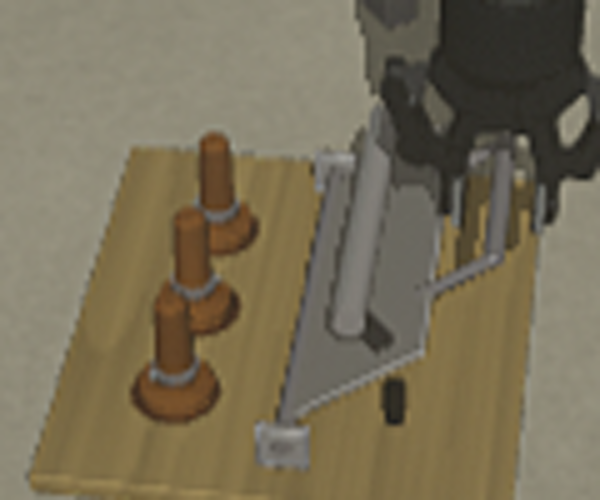

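The fingers straddle the bar at (497,190). Closing on it.

Request:
move_arm(
  gripper=[0.02,0.02,0.02,0.02,0.02,0.02],
  linear=[
    [0,0,0],
    [0,0,0],
    [0,0,0],
    [0,0,0],
    [0,0,0],
    [0,0,0],
  ],
  twist=[0,0,0,0,0,0],
  squeeze=20,
)

```text
clock: 11.55
position: [0.4568, -0.0257, 0.1053]
tool_rot: [-3.141, 0.0, 1.554]
force: [-3.5, 0.9, 1.2]
grip_width: 0.011
finger_force: 20.5
```

Run:
```python
import numpy as np
a=.873-np.linspace(0,.61,25)
x=-14*np.sin(a);z=14*np.cos(a)
print(np.c_[np.diff(x),-np.diff(z)].round(2).tolist(),x[-1]-x[0],z[-1]-z[0])
```

```text
[[0.23, -0.27], [0.24, -0.26], [0.25, -0.26], [0.25, -0.25], [0.26, -0.24], [0.26, -0.24], [0.27, -0.23], [0.28, -0.22], [0.28, -0.22], [0.29, -0.21], [0.29, -0.2], [0.3, -0.2], [0.3, -0.19], [0.31, -0.18], [0.31, -0.17], [0.32, -0.16], [0.32, -0.16], [0.32, -0.15], [0.33, -0.14], [0.33, -0.13], [0.33, -0.12], [0.34, -0.11], [0.34, -0.11], [0.34, -0.1]] 7.087939791403522 4.523172174261182
```

Request:
move_arm(
  gripper=[0.02,0.02,0.02,0.02,0.02,0.02,0.02,0.02],
  linear=[
    [0,0.23,-0.27],
    [0,0.24,-0.26],
    [0,0.25,-0.26],
    [0,0.25,-0.25],
    [0,0.26,-0.24],
    [0,0.26,-0.24],
    [0,0.27,-0.23],
    [0,0.28,-0.22],
  ],
  twist=[0,0,0,0,0,0,0,0],
)

```text
clock: 12.35
position: [0.4777, -0.0261, 0.1253]
tool_rot: [3.142, 0.0, 1.554]
force: [-4.3, 0.3, 4.2]
grip_width: 0.0107
finger_force: 20.8
```

Request:
move_arm(
  gripper=[0.02,0.02,0.02,0.02,0.02,0.02,0.02,0.02],
  linear=[
    [0,0.28,-0.22],
    [0,0.29,-0.21],
    [0,0.29,-0.2],
    [0,0.3,-0.2],
    [0,0.3,-0.19],
    [0,0.31,-0.18],
    [0,0.31,-0.17],
    [0,0.32,-0.16],
  ],
  twist=[0,0,0,0,0,0,0,0],
)

```text
clock: 13.15
position: [0.5018, -0.0266, 0.1404]
tool_rot: [3.141, 0.0, 1.554]
force: [-1.5, -1.9, 3.6]
grip_width: 0.0113
finger_force: 20.6
```

Request:
move_arm(
  gripper=[0.02,0.02,0.02,0.02,0.02,0.02,0.02,0.02],
  linear=[
    [0,0.32,-0.16],
    [0,0.32,-0.15],
    [0,0.33,-0.14],
    [0,0.33,-0.13],
    [0,0.33,-0.12],
    [0,0.34,-0.11],
    [0,0.34,-0.11],
    [0,0.34,-0.1],
  ],
  twist=[0,0,0,0,0,0,0,0],
)

```text
clock: 13.95
position: [0.5282, -0.027, 0.1504]
tool_rot: [-3.141, -0.0, 1.554]
force: [2.2, -1.4, -6.8]
grip_width: 0.011
finger_force: 19.8
```

Request:
move_arm(
  gripper=[0.02,0.02,0.02,0.02,0.02,0.02],
  linear=[
    [0,0,0],
    [0,0,0],
    [0,0,0],
    [0,0,0],
    [0,0,0],
    [0,0,0],
  ],
  twist=[0,0,0,0,0,0],
)

```text
clock: 14.55
position: [0.5278, -0.027, 0.1504]
tool_rot: [-3.141, 0.0, 1.554]
force: [2.9, -2.4, -10.9]
grip_width: 0.0113
finger_force: 19.6
```

Run:
```python
from h import *
s=grab("side")
cv2.imwrite("pics/c4.png",crop(s,200,130,120,120,5))
o=monitor.observe();print(o["position"],o["force"],o["finger_force"])
```

```text
[ 0.52786629 -0.02698184  0.1504029 ] [  3.19595421  -2.79887029 -10.84735661] 19.609431624412537
```

View pics/c4.png

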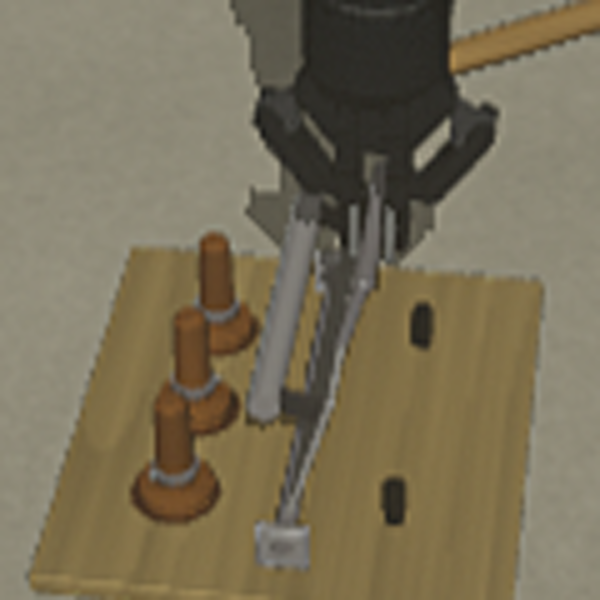

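The reflector is raised, with the bar in the fingers near (372,250). All cones stand in row at (175,490), (200,405) and (225,330). I'll check the angle against the bar's projected near end.

Run:
```python
import io,contextlib
with contextlib.redirect_stdout(io.StringIO()): from fit import *
for th in(.53,.61,.69):
    l=.873-th; P=np.array([[-.04-.14*np.sin(l),y,.033+.14*np.cos(l)] for y in(.052,)]+[[-.04-.09*np.sin(l),.1,.033+.09*np.cos(l)]])
    print(th,((proj(s,W(b,P))+.5-[200,130])*5).round().tolist())
print(monitor.observe()["clock"])
```

```text
0.53 [[385.0, 293.0], [342.0, 416.0]]
0.61 [[365.0, 286.0], [329.0, 412.0]]
0.69 [[345.0, 281.0], [316.0, 409.0]]
14.6
```

The bar end is observed at about (366,285), which corresponds to 0.61 rad. Handing in.

```bash
python3 -c "
from workcell import bot
print(bot.job_done())"
```

```text
the job is handed in; nothing more can be done
None
```

I handed the job in at about 14.6 s: the three cones measured within about 2 mm of their inlays, and the gripped reflector was holding still at about 0.61 rad, its balance point; the hand-in call returned no verdict.

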